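# Clamp a die block in a cam-lock nest

### The arm

A 6-joint arm with a two-finger parallel gripper is mounted at the origin on a cart in front of the work surface, level with it; the furniture and walls round the work are solid. World frame = base frame: x ahead of the robot, y to its left, z up, the work surface at z = 0. Lengths are in m, angles in rad, forces in N, time in s.
With the tool pointing down it reaches from about 0.25 to 0.725 m from the base axis. Payload 4 kg.
Tool frame: the origin (TCP) lies at the very end of the fingers, on their centre line; the grasp point (between the pads) lies 19 mm behind it; x points along the fingers, y is the direction in which the jaws open and shut, and the axes are right-handed (so a half turn about x gives the same grasp; the last joint's range is limited). The gripper opens to 85 mm and grips with 20 to 120 N. Pads are 22 mm wide; open, the fingers measure 114 mm over their backs; the gripper's body (76 mm by 85 mm) begins 54 mm behind the grasp point. The pads swing forward as they close: fully open they stand 13 mm farther back than shut.
Start: joints at [-1.129, 0.241, 0.005, 1.335, 0, 1.571], TCP at [0.214, -0.452, 0.231] pointing down, gripper open.
Joint ranges: [-2.72, 2.72], [-1.05, 1.87], [-1.09, 1.28], [-1.99, 2.15], [-1.42, 1.44], [-3.14, 3.14]. Speed limits (rad/s): [2.79, 2.79, 3.14, 3.14, 3.14, 3.14].

### API

Orientations are given as a rotation vector (axis times angle).
In Python, from cell import arm, grab_frame, camera_model, look_for, regions_of gives the robot as it stands. The module is installed in compiled form; this text tells all that it offers.
- The arm moves only by the tool arm_command, never from a script. Its argument "steps" is a list of rows, each an object with "travel": the shift along the tool's x, y, z in m, a list of three; "turn": the turn, a rotation vector about the tool's x, y, z in degrees, a list of three. In form: [{"travel": [tx, ty, tz], "turn": [wx, wy, wz]}, ...]. A call has 1 to 8 rows; each row is the pose to reach, as a shift and turn from the pose commanded when the call began, along the tool's axes at that moment; what a row does not reach only later rows make up. A row lasts 1/12 s, in which the tool goes at most 41.7 mm and 7.16 degrees, less where a joint would pass 70% of its speed; a pose out of reach is approached as far as the arm can. A call with a gripper value outside its range is refused whole. "jaw" is the finger opening in m, from 0 to 0.0854, set as the call begins (left out, the last holds). The fingers move at their own pace and stop on an object; the grip force is fixed at half the most. Time passes only in rows, so rows that repeat a pose let the fingers close. It gives the time, the measured TCP pose, the force and the opening at its end, in the units of the state.
- arm.state(): the state, without advancing time (a new reading comes with each control period).
- grab_frame(name): name is "side" or "top"; returns (picture, depth): 480x640x3 uint8, red, green, blue; 480x640 float32, m along the optical axis (not along the pixel's ray), 0 where there is no reading.
- camera_model(name): a dict with "fx", "fy", "cx", "cy" (pixels), "view" (4x4, takes a point from world to camera coordinates). Camera axes: x right, y down, z forward; pixel columns grow to the right and rows downward; lengths in m; the calibration is good to about 2 mm. A picture is of the moment at which its call begins. camera_model takes no time and is no camera call.
- arm.finish_job(): hands the job in, once; it reports no verdict.
Trained networks look in the newest picture that a camera, given by its name, has taken for a name from the list of things; names that differ only in an ending like _2 or _b are one class to them, and where a whole thing is asked for, a point or a joint stands for the part that bears it (a point fixed in the world has none). Each returns a list of dicts, best first, with "p" (0 to 1); they miss things now and then, are a little off and sometimes report something else, mostly with a low value. They report only what shows in the picture. A call takes as long as a camera call. They do not tell look-alikes from the thing itself.
- look_for(camera, name): "at" ([x, y, z] in m, in world coordinates, good to about 4 mm: the middle of the surface that is visible of it).
- regions_of(camera, name): "region" (480x640 bool, what is visible of it).
The state is a dict: "t": time; "joints": joint angles; "qvel": joint speeds; "joint_efforts": joint torques, N m; "tool_pos": TCP position; "ee_rot": TCP orientation; "contact_force": force on the tool from outside, world axes, zero at the start; "ft_torque": the same for the moment, N m; "grip_width": finger opening in m.
Only numpy, scipy, OpenCV 4.12 (cv2) and the standard library are available. Lean on these libraries where they do the work, as an engineer would, in place of code of your own. Each camera call takes 0.05 s, during which the arm holds its last target. There are 200 camera calls.

### The job

Set the aluminium die block flat in the nest of the cam-lock clamp, long side from the fence to the sprung pad, and slide it snug against the far rail. Then turn the black cam knob clockwise until the jaw presses the block against the fence and the sprung roller plunger drops fully into the notch of the cam, so that the clamp stays locked when you let go. Turn gently: once the plunger has dropped the knob comes up hard and must not be forced further, nor the block rammed into the nest; leave the other things where they are.

Things in the scene. Friction and masses are not known exactly. Their poses are not given: they have to be found in the camera images.
- die_block: loose aluminium die block, 45 (its x) x 60 (its y) x 28 mm high, dowel pins on top reach 34 mm; 0.2 to 0.4 kg. Origin: centre of its underside, z up. It starts upright on the worktop between robot and clamp, yaw within 0.5 rad of the world's axes.
- clamp_base: fixed bright aluminium base plate of the clamp, 96 (x) x 224 (y) x 12 mm; its top is the nest floor. Origin: centre of its underside; at yaw 0 (it stands within 0.2 rad) x points away from the robot, y to the left. Right end: steel fence across y, face at y = -90 mm, x -30 to 30, 18 mm above the floor. Left end: bracket of the sprung plunger, top 40 mm.
- nest (a point): where the block's origin must come: centre of the nest on its floor, at x 0, y -60, z 12 mm of the base, axes like the base's. Block's 60 mm side along y, either way round. Low far rail, 8 mm above the floor, face at x +22.5 mm from here, y -26 to +24; near side (-x) open. So fingers can hold the block across its 45 mm from above, tips 10 mm or more over the floor.
- pad_face (a point): middle of the front face of the sprung steel pad on the jaw, 8.5 mm above the nest floor, facing the fence. Clamp open: 64 to 65 mm from the fence, so 4 to 5 mm of play for the 60 mm block. The guides behind it begin 79 mm from the fence.
- jaw_pad: the sprung pad itself, 32 wide x 6 thick x 13 mm high (this body's origin lies elsewhere, see point pad_face). Turning the knob drives it towards the fence; it meets a block on the fence with the knob at about 1.15 rad, presses with 3 N at first and 6 to 15 N when locked.
- cam_knob: black T-bar knob on the upright cam shaft. Origin on its axis, level with the base's underside, at x 0, y +22 mm of the base. Grip bar along this body's x: 62 long, 14 thick, from 56 to 82 mm above the origin; hub below 26 mm across. Clockwise from above clamps. Knob angle 0 = its x at +1.05 rad in the base's frame; starts 0.45 to 0.6 rad clockwise of that. Turning takes up to 0.3 N m.
- index_cam: steel cam disc turning with the knob, 31 to 39 mm above the base's underside; radius 36, one notch 10 mm wide and 6 deep, then a lobe of radius 42 mm. The plunger drops after 0.7 to 1.5 rad of turning (its bracket is set anew each time: feel or look), over about 0.1 rad; then the lobe's face stops the knob: 0.3 N m more per 0.01 rad forced. Over 20 N on its edge damages it.
- index_pawl (a joint): slide of the sprung roller plunger, m: 0.005 to 0.006 while its roller rides on the cam's rim, 0 when dropped fully into the notch. Stands at the left end of the base; its black pull knob at the outer end moves in by the same 6 mm. Works by itself, need not be touched. Knob let go before the drop: it may spring back; after it: it stays.
- hexkey_1: bystander: black L hex key, 32 x 94 x 8 mm, flat on the worktop at the right front. Origin: centre of its underside.
- driver_1: bystander: screwdriver with an orange handle, 160 mm long, flat on the worktop at the left front. Origin: centre of its underside.
- vial_2: bystander: small white vial with a yellow cap, 22 mm across, 46 mm high, upright behind the clamp. Origin: centre of its underside.
- vial_3: bystander: small all-white vial, 22 mm across, 52 mm high, upright behind the clamp. Origin: centre of its underside.
Not all that is in view belongs to the job. Leave any pink look-alike of the die_block alone.

How it is judged:
On the way:
1. the block lies flat in the nest, within 2 mm of the far rail, before the plunger drops (angle between die_block's own z axis and vertical below 0.05 rad and angle between the x axis of die_block and the x axis of clamp_base, either way round below 0.06 rad and z of die_block in the frame of clamp_base below 0.0145 m and x of die_block in the frame of clamp_base between -0.002 and 0.003 m and y of die_block in the frame of clamp_base between -0.062 and -0.054 m and value of joint index_pawl above 0.004 m), for 0.2 s.
At the end, for the whole second after the job is handed in: the plunger has dropped into the notch (its slide within 1.5 mm of 0), the pad presses the block with more than 4 N, and the block is at rest in the nest: flat, square within 0.06 rad, within 2 mm of the far rail and within 2 mm of the fence (angle between die_block's own z axis and vertical below 0.05 rad and angle between the x axis of die_block and the x axis of clamp_base, either way round below 0.06 rad and z of die_block in the frame of clamp_base below 0.0145 m and x of die_block in the frame of clamp_base between -0.002 and 0.003 m and y of die_block in the frame of clamp_base between -0.062 and -0.058 m and value of joint index_pawl below 0.0015 m and contact force between jaw_pad and die_block above 4 N and linear speed of die_block below 0.01 m/s); the robot touches nothing.
It fails at once if the knob is forced on after the plunger has dropped: over 20 N on the cam disc (contact force between index_cam and anything else above 20 N).
It fails at once if the block is rammed or pressed into the nest with over 80 N (contact force between die_block and clamp_base above 80 N).
It fails at once if a bystander (hex key, screwdriver, vials) is moved by over 15 mm (distance of any of hexkey_1, driver_1, vial_2, vial_3 from where it was at the start of the episode above 0.015 m).
It also fails if it takes over 72 s, if anything falls off the work surface, if the arm or the gripper's body presses on something with over 40 N, if the wrist force passes 120 N, or if a joint passes its speed limit or range.

## Working session

There is one attempt and no reset: what is moved stays moved. The work goes in short steps, Python scripts to look and compute and a tool call to move; the robot and the scene stay as the last step left them, time stands still between calls to the robot, and variables do not carry over. Pictures are saved under pics/ and viewed, about 8 in all and at most 12, crops included, and the job is handed in when it is done.

Besides the shell and the picture viewer there is one more tool, called after "Call:" by a JSON object that holds its "method" and its "body", one argument or row to a line. arm_command: Moves the arm, as the interface text tells. Its arguments: {"type":"object","properties":{"steps":{"type":"array"},"jaw":{"type":"number"}},"required":["steps"]}

```bash
mkdir -p pics; cat > h.py <<'E'
import numpy as np, cv2
from cell import arm, grab_frame, camera_model, look_for, regions_of
def cloud(cam, d):
    m=camera_model(cam); V=np.array(m["view"]); v,u=np.mgrid[:480,:640]
    P=np.stack([(u-m["cx"])/m["fx"]*d,(v-m["cy"])/m["fy"]*d,d],-1)
    return (P-V[:3,3])@V[:3,:3]
def pix(cam,p):
    m=camera_model(cam); V=np.array(m["view"]); q=V[:3,:3]@np.array(p)+V[:3,3]
    return q[0]/q[2]*m["fx"]+m["cx"], q[1]/q[2]*m["fy"]+m["cy"]
def save(n,im): cv2.imwrite(f"pics/{n}.png",im[...,::-1])
E
python3 - <<'E'
from h import *
np.set_printoptions(precision=4,suppress=True)
s=arm.state(); print(s)
ims=[]
for c in("top","side"):
    im,d=grab_frame(c); np.savez(f"f0{c}.npz",im=im,d=d); ims.append(im)
    for n in ("die_block","clamp_base","cam_knob","jaw_pad","hexkey_1","driver_1","vial_2"):
        print(c,n,[(np.round(r["at"],3).tolist(),round(r["p"],2),np.round(pix(c,r["at"])).tolist()) for r in look_for(c,n)[:3]])
    save("a_"+c,im)
E
```

```text
{'t': 0.0, 'joints': array([-1.129 ,  0.2414,  0.0037,  1.3352,  0.    ,  1.5708]), 'qvel': array([0.0013, 0.0001, 0.0011, 0.0001, 0.0008, 0.001 ]), 'joint_efforts': array([ -0.0004, -37.2316,  25.2408,   0.0169,  -0.    ,  -0.    ]), 'tool_pos': array([ 0.2135, -0.4514,  0.2304]), 'ee_rot': array([ 1.977 ,  0.4461, -1.9779]), 'contact_force': array([0.207 , 0.1379, 0.1851]), 'ft_torque': array([ 0.0188,  0.0051, -0.0202]), 'grip_width': 0.08514127135591583}
top die_block [([0.476, 0.347, 0.025], 0.78, [278.0, 334.0]), ([0.479, 0.23, 0.03], 0.64, [342.0, 331.0])]
top clamp_base [([0.622, 0.254, 0.014], 0.81, [326.0, 255.0])]
top cam_knob [([0.631, 0.283, 0.035], 0.74, [311.0, 249.0]), ([0.633, 0.282, 0.035], 0.15, [312.0, 248.0])]
top jaw_pad [([0.62, 0.236, 0.026], 0.41, [336.0, 254.0])]
top hexkey_1 [([0.502, 0.041, 0.006], 0.5, [442.0, 315.0])]
top driver_1 []
top vial_2 [([0.778, 0.148, 0.05], 0.56, [381.0, 167.0]), ([0.75, 0.169, 0.047], 0.52, [371.0, 183.0])]
side die_block [([0.476, 0.222, 0.026], 0.77, [236.0, 296.0]), ([0.468, 0.333, 0.026], 0.69, [208.0, 254.0]), ([0.773, 0.142, 0.016], 0.36, [429.0, 274.0])]
side clamp_base [([0.611, 0.245, 0.015], 0.9, [310.0, 266.0])]
side cam_knob []
side jaw_pad []
side hexkey_1 [([0.471, 0.08, 0.005], 0.43, [269.0, 376.0])]
side driver_1 [([0.455, 0.501, 0.014], 0.94, [175.0, 207.0])]
side vial_2 [([0.749, 0.158, 0.027], 0.61, [412.0, 267.0])]
```

```bash
python3 - <<'E'
from h import *
a=np.load("f0top.npz"); im=a["im"]
c=im[140:380,190:490]
save("b_top",cv2.resize(c,None,fx=2.6,fy=2.5,interpolation=cv2.INTER_CUBIC))
b=np.load("f0side.npz")["im"][170:410,130:470]
save("b_side",cv2.resize(b,None,fx=2.3,fy=2.3,interpolation=cv2.INTER_CUBIC))
E
```

```text
(no output)
```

View pics/b_top.png

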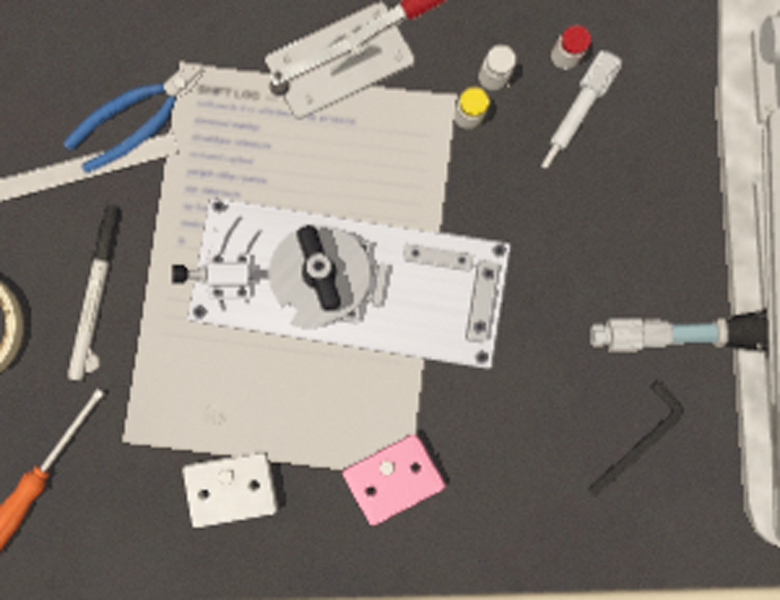

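View pics/b_side.png

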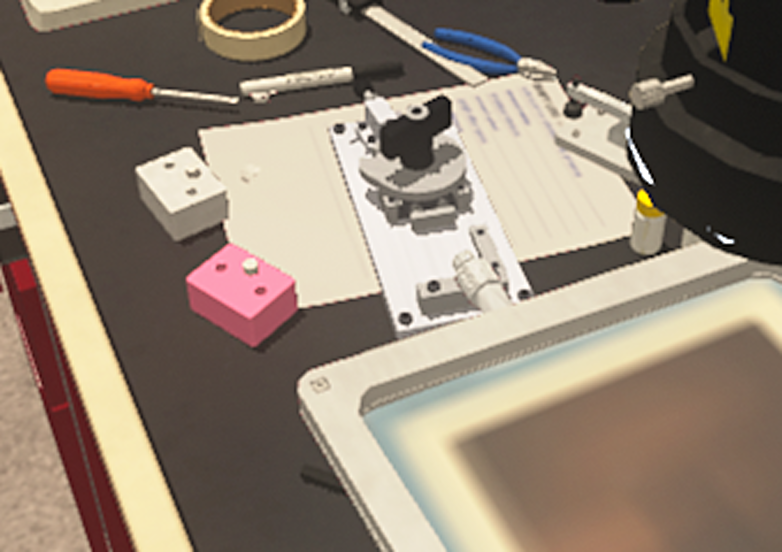

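The crops show two candidates. The pale aluminium block is at top-crop (230,490), which is top pixel (278,336). The pink look-alike is at (395,478), pixel (342,331), and I'll leave it alone. The aluminium one fits the description. The clamp's fence is at (483,300), the knob at (318,265) and the plunger at (215,273). Next I'll measure the poses.

```bash
cat > meas.py <<'E'
from h import *
from scipy.optimize import minimize
np.set_printoptions(precision=4,suppress=True)
def rect(P):
    (c,(w,h),a)=cv2.minAreaRect((P[:,:2]*1000).astype(np.float32)); 
    return np.array(c)/1000,(round(w,1),round(h,1)),a
E
python3 - <<'E'
from meas import *
a=np.load("f0top.npz"); d=a["d"]; P=cloud("top",d); im=a["im"].astype(int)
print(camera_model("top")["fx"], d[240,320], "table z", np.median(P[300:310,470:480,2]))
X=P.reshape(-1,3); C=im.reshape(-1,3)
near=lambda p,r:np.linalg.norm(X[:,:2]-p,axis=1)<r
b=near([.476,.347],.055)&(X[:,2]>.02)&(X[:,2]<.04)
print("block",b.sum(),rect(X[b]),"z",np.median(X[b][:,2]),X[b][:,:2].mean(0))
# base : region from network + bright mask
grab_frame("top")
for n in("clamp_base","cam_knob","die_block"):
    for r in regions_of("top",n)[:2]:
        m=r["region"]; Q=P[m]; print(n,round(r["p"],2),m.sum(),rect(Q),"z",np.percentile(Q[:,2],[5,50,95]))
m=(X[:,2]>.007)&(X[:,2]<.017)&near([.615,.25],.15)&(C.min(1)>190)
M=m.reshape(480,640).astype(np.uint8); n,L,st,_=cv2.connectedComponentsWithStats(M); i=1+st[1:,4].argmax()
print("base bright",rect(P[L==i]),st[i])
# fence top z .030 , knob top .082
f=(X[:,2]>.024)&(X[:,2]<.036)&near([.60,.165],.06); print("fence",f.sum(),rect(X[f]) if f.sum()>3 else "")
k=(X[:,2]>.070)&(X[:,2]<.095)&near([.63,.283],.06); print("knob",k.sum(),rect(X[k]) if k.sum()>3 else "",X[k].mean(0))
# tall stuff within workspace
t=(X[:,2]>.06)&(X[:,0]>.3)&(X[:,0]<.85)&(X[:,1]>-.1)&(X[:,1]<.6)
L2=t.reshape(480,640).astype(np.uint8); n,L,st,_=cv2.connectedComponentsWithStats(L2)
for i in range(1,n):
    if st[i,4]>8: Q=P[L==i]; print("tall",st[i],Q.min(0),Q.max(0))
E
```

```text
497.20989891633667 0.9187978 table z 0.00937389723266694
block 789 (array([0.4738, 0.3482]), (44.9, 59.8), 8.81165885925293) z 0.027835512184486103 [0.4739 0.3483]
clamp_base 0.78 5566 (array([0.603 , 0.2639]), (225.4, 147.8), 77.76876068115234) z [0.0093 0.0129 0.0788]
cam_knob 0.63 1252 (array([0.605 , 0.2887]), (74.3, 133.4), 70.95706176757812) z [0.0352 0.0393 0.0831]
cam_knob 0.59 5765 (array([0.6034, 0.2629]), (229.8, 149.2), 78.80147552490234) z [0.0087 0.0128 0.0784]
die_block 0.59 831 (array([0.4952, 0.2407]), (92.2, 59.9), 25.35621452331543) z [0.0029 0.0276 0.0313]
die_block 0.19 5428 (array([0.6027, 0.2627]), (224.5, 147.9), 78.5351333618164) z [0.0094 0.013  0.0791]
base bright (array([0.6265, 0.259 ]), (223.0, 94.8), 78.88460540771484) [ 262  219  124   68 3258]
fence 248 (array([0.6076, 0.1638]), (14.2, 60.0), 78.61693572998047)
knob 283 (array([0.6306, 0.2802]), (62.1, 15.5), 14.994077682495117) [0.6302 0.2804 0.0812]
tall [  417   118   150   289 17160] [ 0.3558 -0.1     0.0832] [0.8159 0.2754 0.9512]
tall [339 124  44  24 370] [0.5298 0.1469 0.0601] [0.8499 0.2754 0.9512]
tall [ 592  210   48   87 3161] [ 0.5287 -0.0999  0.3468] [0.6281 0.2754 0.9512]
tall [304 230  17  35 286] [0.6001 0.2669 0.0627] [0.6606 0.2941 0.0854]
```

```bash
python3 - <<'E'
from meas import *
from scipy.spatial.transform import Rotation as R
a=np.load("f0top.npz"); d=a["d"]; P=cloud("top",d)
P[d==0]=np.nan
for v in range(256,290,4): print(v,[tuple(np.round(P[v,u]*1000)) for u in (385,420,435,445,460,475,485)])
t=(P[...,2]>.06)&(P[...,0]<.9)&(P[...,0]>.25)&(P[...,1]<.7)
n,L,st,_=cv2.connectedComponentsWithStats(t.astype(np.uint8))
for i in range(1,n):
    if st[i,4]>15: Q=P[L==i]; print("tall",st[i],Q.min(0),Q.max(0))
M=R.from_rotvec(arm.state()["ee_rot"]).as_matrix(); print(M)
E
```

```text
256 [(np.float64(617.0), np.float64(141.0), np.float64(-1.0)), (np.float64(616.0), np.float64(74.0), np.float64(-2.0)), (np.float64(615.0), np.float64(46.0), np.float64(0.0)), (np.float64(614.0), np.float64(27.0), np.float64(-1.0)), (np.float64(613.0), np.float64(-1.0), np.float64(2.0)), (np.float64(611.0), np.float64(-27.0), np.float64(11.0)), (np.float64(597.0), np.float64(8.0), np.float64(168.0))]
260 [(np.float64(610.0), np.float64(142.0), np.float64(1.0)), (np.float64(608.0), np.float64(75.0), np.float64(-0.0)), (np.float64(607.0), np.float64(46.0), np.float64(-1.0)), (np.float64(606.0), np.float64(27.0), np.float64(0.0)), (np.float64(606.0), np.float64(-2.0), np.float64(-1.0)), (np.float64(604.0), np.float64(-26.0), np.float64(14.0)), (np.float64(591.0), np.float64(7.0), np.float64(165.0))]
264 [(np.float64(602.0), np.float64(142.0), np.float64(-1.0)), (np.float64(600.0), np.float64(76.0), np.float64(2.0)), (np.float64(599.0), np.float64(47.0), np.float64(3.0)), (np.float64(599.0), np.float64(28.0), np.float64(1.0)), (np.float64(598.0), np.float64(-1.0), np.float64(-1.0)), (np.
[... 2475 characters left out ...]
4(13.0)), (np.float64(550.0), np.float64(-38.0), np.float64(21.0))]
tall [  45    0  264   89 3682] [0.8922 0.2774 0.168 ] [0.9    0.6998 0.3921]
tall [ 519   82   49   36 1366] [ 0.8608 -0.1696  0.06  ] [ 0.8999 -0.1099  0.1302]
tall [572  83  59  25 191] [ 0.8284 -0.2353  0.1157] [ 0.899  -0.1822  0.185 ]
tall [  417   110   223   297 37763] [ 0.3558 -0.25    0.0832] [0.8255 0.1055 0.4059]
tall [339 120  44  28 398] [0.8152 0.1469 0.0601] [0.8587 0.2254 0.0861]
tall [   0  198   63  194 7965] [0.4328 0.6627 0.1363] [0.6955 0.7    0.3309]
tall [304 230  17  35 286] [0.6001 0.2669 0.0627] [0.6606 0.2941 0.0854]
[[-0.      0.4275 -0.904 ]
 [ 0.     -0.904  -0.4275]
 [-1.     -0.     -0.    ]]
```

```bash
cat > mv.py <<'E'
import sys; from meas import *
from scipy.spatial.transform import Rotation as R
def rows(wps):
    """wps: list of (x,y,z,yawdeg of tool y,nrows); prints rows from the present pose, all relative to it"""
    s=arm.state(); p=np.array(s["tool_pos"]); M=R.from_rotvec(s["ee_rot"]).as_matrix()
    y0=np.degrees(np.arctan2(M[1,1],M[0,1])); print("t",s["t"],"now",p,"yaw",round(y0,2),"j",s["joints"])
    a=np.append(p,y0)
    for w in wps:
        b=np.array(w[:4],float)
        for k in range(1,w[4]+1):
            c=a+(b-a)*k/w[4]; print((M.T@(c[:3]-p)).round(4).tolist(), round(-(c[3]-y0),1))
        a=b; print('--')
E
python3 - <<'E'
from mv import *
a=np.load("f0top.npz"); d=a["d"]; P=cloud("top",d); P[d==0]=np.nan
for x in np.arange(.3,.7,.04):
    m=(abs(P[...,0]-x)<.02)&(P[...,2]>.05)&(P[...,1]<.15); Q=P[m]
    if len(Q): i=Q[:,1].argmax(); print(x,Q[i],"zmax",Q[:,2].max(), "xmin",Q[:,0].min())
rows([(.15,-.25,.26,-59,6),(.28,-.06,.26,-20,6),(.285,.08,.26,5,4)])
E
```

```text
0.33999999999999997 [ 0.3573 -0.0601  0.1146] zmax 0.12120154910184497 xmin 0.3558226806561073
0.37999999999999995 [ 0.3729 -0.0556  0.1127] zmax 0.12545634265937008 xmin 0.3600943502404358
0.41999999999999993 [0.4395 0.0072 0.166 ] zmax 0.1834722803251095 xmin 0.4003188422695365
0.4599999999999999 [0.4783 0.0142 0.1763] zmax 0.18340559060941009 xmin 0.4400105235662581
0.4999999999999999 [0.4843 0.0139 0.1767] zmax 0.18306738190878835 xmin 0.4800104830333427
0.5399999999999998 [0.5208 0.0125 0.1755] zmax 0.4048350773476937 xmin 0.5200255067371068
0.5799999999999998 [0.5711 0.1055 0.1231] zmax 0.4055097282386422 xmin 0.5600121692759559
0.6199999999999999 [0.6004 0.0082 0.1699] zmax 0.40589351579878763 xmin 0.6000036450200109
0.6599999999999998 [0.6526 0.0067 0.1714] zmax 0.18410203311479073 xmin 0.640005932698277
t 1.0 now [ 0.2138 -0.452   0.2313] yaw -64.69 j [-1.129   0.2406  0.005   1.3352  0.      1.5708]
[-0.0048, -0.035, -0.0048] -0.9
[-0.0096, -0.07, -0.0096] -1.9
[-0.0143, -0.1049, -0.0144] -2.8
[-0.0191, -0.1399, -0.0191] -3.8
[-0.0239, -0.1749, -0.0239] -4.7
[-0.0287, -0.2099, -0.0287] -5.7
--
[-0.0287, -0.2292, -0.0618] -12.2
[-0.0287, -0.2486, -0.095] -18.7
[-0.0287, -0.268, -0.1281] -25.2
[-0.0287, -0.2873, -0.1612] -31.7
[-0.0287, -0.3067, -0.1943] -38.2
[-0.0287, -0.326, -0.2275] -44.7
--
[-0.0287, -0.3571, -0.2436] -50.9
[-0.0287, -0.3883, -0.2596] -57.2
[-0.0287, -0.4194, -0.2757] -63.4
[-0.0287, -0.4505, -0.2918] -69.7
--
```

Call:
{"method": "arm_command", "body": {
  "steps": [
    {"travel": [-0.005, -0.035, -0.005], "turn": [0, 0, 0]},
    {"travel": [-0.01, -0.07, -0.01], "turn": [0, 0, 0]},
    {"travel": [-0.015, -0.105, -0.015], "turn": [0, 0, 0]},
    {"travel": [-0.02, -0.14, -0.019], "turn": [0, 0, 0]},
    {"travel": [-0.025, -0.175, -0.024], "turn": [0, 0, 0]},
    {"travel": [-0.029, -0.21, -0.029], "turn": [0, 0, 0]},
    {"travel": [-0.029, -0.23, -0.062], "turn": [0, 0, 0]},
    {"travel": [-0.029, -0.249, -0.095], "turn": [0, 0, 0]}
  ]
}}

```text
t: 1.67
tool_pos: [0.1922, -0.1854, 0.2609]
ee_rot: [1.981, 0.436, -1.978]
contact_force: [1.6, -0.4, -0.3]
grip_width: 0.0852
```

Call:
{"method": "arm_command", "body": {
  "steps": [
    {"travel": [0, -0.019, -0.033], "turn": [0, 0, 0]},
    {"travel": [0, -0.038, -0.066], "turn": [0, 0, 0]},
    {"travel": [0, -0.058, -0.099], "turn": [0, 0, 0]},
    {"travel": [0, -0.077, -0.132], "turn": [0, 0, 0]},
    {"travel": [0, -0.108, -0.149], "turn": [0, 0, 0]},
    {"travel": [0, -0.139, -0.165], "turn": [0, 0, 0]},
    {"travel": [0, -0.17, -0.181], "turn": [0, 0, 0]},
    {"travel": [0, -0.201, -0.197], "turn": [0, 0, 0]}
  ]
}}

```text
t: 2.33
tool_pos: [0.285, 0.0814, 0.2606]
ee_rot: [1.978, 0.444, -1.975]
contact_force: [1.3, 0.4, -0.8]
grip_width: 0.0857
```

```bash
python3 -c "
from mv import *
rows([(.29,.2,.2,-36,4),(.36,.26,.15,-10,4)])"
```

```text
t 2.3333 now [0.285  0.0814 0.2606] yaw -64.67 j [ 0.2785 -0.1853 -0.3597  1.3952 -0.0001  2.978 ]
[0.0152, -0.0263, -0.0138] -7.2
[0.0303, -0.0525, -0.0276] -14.3
[0.0455, -0.0788, -0.0414] -21.5
[0.0606, -0.1051, -0.0551] -28.7
--
[0.0731, -0.1111, -0.0774] -35.2
[0.0857, -0.1172, -0.0996] -41.7
[0.0982, -0.1233, -0.1218] -48.2
[0.1107, -0.1294, -0.144] -54.7
--
```

Call:
{"method": "arm_command", "body": {
  "steps": [
    {"travel": [0.015, -0.026, -0.014], "turn": [-7, 0, 0]},
    {"travel": [0.03, -0.053, -0.028], "turn": [-14, 0, 0]},
    {"travel": [0.045, -0.079, -0.041], "turn": [-21, 0, 0]},
    {"travel": [0.06, -0.105, -0.055], "turn": [-28, 0, 0]},
    {"travel": [0.073, -0.111, -0.077], "turn": [-35, 0, 0]},
    {"travel": [0.086, -0.117, -0.1], "turn": [-42, 0, 0]},
    {"travel": [0.098, -0.123, -0.122], "turn": [-49, 0, 0]},
    {"travel": [0.11, -0.129, -0.144], "turn": [-55, 0, 0]}
  ]
}}

```text
t: 3.0
tool_pos: [0.3609, 0.2589, 0.1497]
ee_rot: [1.328, 1.128, -1.328]
contact_force: [-0.6, -1.0, 0.3]
grip_width: 0.0856
```

```bash
python3 -c "
from mv import *
rows([(.4738,.3482,.08,8.8,5),(.4738,.3482,.012,8.8,3)])"
```

```text
t 3.0 now [0.3609 0.2589 0.1497] yaw -9.3 j [ 0.6223  0.1873 -0.2846  1.0986 -0.      2.3554]
[0.0139, 0.0194, -0.0213] -3.6
[0.0279, 0.0388, -0.0425] -7.2
[0.0418, 0.0582, -0.0638] -10.9
[0.0557, 0.0776, -0.0851] -14.5
[0.0697, 0.0969, -0.1063] -18.1
--
[0.0924, 0.0969, -0.1063] -18.1
[0.115, 0.0969, -0.1063] -18.1
[0.1377, 0.0969, -0.1063] -18.1
--
```

Call:
{"method": "arm_command", "body": {
  "steps": [
    {"travel": [0.014, 0.019, -0.021], "turn": [-4, 0, 0]},
    {"travel": [0.028, 0.039, -0.043], "turn": [-8, 0, 0]},
    {"travel": [0.042, 0.058, -0.064], "turn": [-12, 0, 0]},
    {"travel": [0.056, 0.078, -0.085], "turn": [-15, 0, 0]},
    {"travel": [0.07, 0.097, -0.106], "turn": [-18, 0, 0]},
    {"travel": [0.095, 0.097, -0.106], "turn": [-18, 0, 0]},
    {"travel": [0.12, 0.097, -0.106], "turn": [-18, 0, 0]},
    {"travel": [0.141, 0.097, -0.106], "turn": [-18, 0, 0]}
  ]
}}

```text
t: 3.67
tool_pos: [0.4738, 0.346, 0.0073]
ee_rot: [1.101, 1.275, -1.103]
contact_force: [-1.4, -0.9, -0.5]
grip_width: 0.0852
```

Call:
{"method": "arm_command", "body": {
  "steps": [
    {"travel": [0, 0, 0], "turn": [0, 0, 0]},
    {"travel": [0, 0, 0], "turn": [0, 0, 0]},
    {"travel": [0, 0, 0], "turn": [0, 0, 0]},
    {"travel": [0, 0, 0], "turn": [0, 0, 0]},
    {"travel": [0, 0, 0], "turn": [0, 0, 0]},
    {"travel": [0, 0, 0], "turn": [0, 0, 0]},
    {"travel": [0, 0, 0], "turn": [0, 0, 0]},
    {"travel": [0, 0, 0], "turn": [0, 0, 0]}
  ],
  "jaw": 0.03
}}

```text
t: 4.33
tool_pos: [0.4751, 0.3469, 0.0114]
ee_rot: [1.105, 1.273, -1.098]
contact_force: [0.3, -0.1, 6.5]
grip_width: 0.0436
```

```bash
python3 -c "
from mv import *
s=arm.state();print(s['contact_force'],s['ft_torque'],s['grip_width'])
rows([(.4738,.3482,.1,8.8,3),(.55,.28,.1,-5,5)])"
```

```text
[ 0.3316 -0.0706  6.4541] [-0.0994  0.1975  0.0292] 0.04360159463580681
t 4.3333 now [0.4751 0.3469 0.0114] yaw 8.31 j [ 0.6307  0.5877 -0.0763  0.9029  0.      2.0564]
[-0.0295, -0.0003, -0.0006] -0.2
[-0.0591, -0.0005, -0.0011] -0.3
[-0.0886, -0.0008, -0.0017] -0.5
--
[-0.0886, 0.0123, 0.014] 2.3
[-0.0886, 0.0254, 0.0297] 5.0
[-0.0885, 0.0386, 0.0454] 7.8
[-0.0885, 0.0517, 0.0611] 10.5
[-0.0885, 0.0648, 0.0768] 13.3
--
```

The 6.5 N upward force means the fingertips swung down onto the table as they closed. I'll regrip about 12 mm higher so they clear the rail.

Call:
{"method": "arm_command", "body": {
  "steps": [
    {"travel": [0, 0, 0], "turn": [0, 0, 0]},
    {"travel": [0, 0, 0], "turn": [0, 0, 0]},
    {"travel": [-0.005, 0, 0], "turn": [0, 0, 0]},
    {"travel": [-0.015, 0, 0], "turn": [0, 0, 0]},
    {"travel": [-0.015, 0, 0], "turn": [0, 0, 0]}
  ],
  "jaw": 0.06
}}

```text
t: 4.75
tool_pos: [0.4749, 0.3468, 0.0264]
ee_rot: [1.104, 1.274, -1.099]
contact_force: [0.8, -0.5, 1.2]
grip_width: 0.06
```

Call:
{"method": "arm_command", "body": {
  "steps": [
    {"travel": [0, 0, 0], "turn": [0, 0, 0]},
    {"travel": [0, 0, 0], "turn": [0, 0, 0]},
    {"travel": [0, 0, 0], "turn": [0, 0, 0]},
    {"travel": [0, 0, 0], "turn": [0, 0, 0]},
    {"travel": [0, 0, 0], "turn": [0, 0, 0]},
    {"travel": [0, 0, 0], "turn": [0, 0, 0]}
  ],
  "jaw": 0.03
}}

```text
t: 5.25
tool_pos: [0.4736, 0.3468, 0.0286]
ee_rot: [1.104, 1.275, -1.099]
contact_force: [-8.2, -3.4, 22.9]
grip_width: 0.0302
```

Call:
{"method": "arm_command", "body": {
  "steps": [
    {"travel": [-0.02, 0, 0], "turn": [0, 0, 0]},
    {"travel": [-0.04, 0, 0], "turn": [0, 0, 0]},
    {"travel": [-0.065, 0, 0], "turn": [0, 0, 0]},
    {"travel": [-0.08, 0, 0], "turn": [0, 0, 0]},
    {"travel": [-0.08, 0, 0], "turn": [0, 0, 0]}
  ]
}}

```text
t: 5.67
tool_pos: [0.4759, 0.3476, 0.1083]
ee_rot: [1.107, 1.273, -1.095]
contact_force: [0.2, 0.6, 0.7]
grip_width: 0.0301
```

```bash
python3 - <<'E'
from mv import *
im,d=grab_frame("side"); r=look_for("side","die_block"); print([(np.round(q["at"],3).tolist(),round(q["p"],2)) for q in r])
print(arm.state()["contact_force"])
u,v=map(int,pix("side",[.474,.347,.08])); c=im[max(0,v-90):v+90,max(0,u-110):u+110]
save("c_side",cv2.resize(c,None,fx=3.2,fy=3.2,interpolation=cv2.INTER_CUBIC))
rows([(.5,.3,.1,-5,2),(.6148-.006,.2014,.1,-11.2,4)])
E
```

```text
[([0.472, 0.224, 0.026], 0.86), ([0.474, 0.333, 0.028], 0.7)]
[ 0.5485 -0.0543 -0.9018]
t 5.7667 now [0.474  0.3461 0.1045] yaw 8.31 j [ 0.6307  0.4901  0.0304  1.11   -0.      2.0564]
[0.0023, 0.0095, 0.0247] 6.7
[0.0045, 0.019, 0.0494] 13.3
--
[0.0045, 0.0424, 0.0777] 14.9
[0.0045, 0.0657, 0.1061] 16.4
[0.0046, 0.0891, 0.1344] 18.0
[0.0046, 0.1124, 0.1627] 19.5
--
```

View pics/c_side.png

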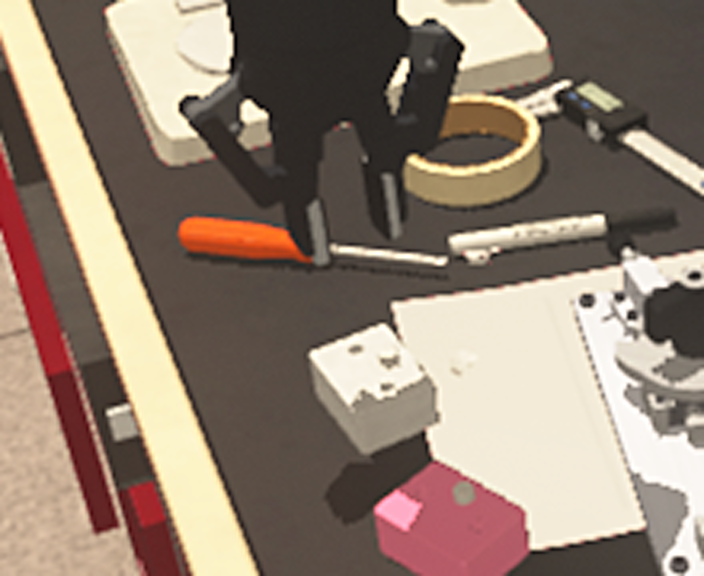

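The picture shows the gripper at crop (340,200) is empty. The aluminium block is still upright on the table at (375,385) and the pink one is at (450,510). At the higher setting the tips were above the block's top, so the first depth was right. I'll go back to it.

Call:
{"method": "arm_command", "body": {
  "steps": [
    {"travel": [0, 0, 0], "turn": [0, 0, 0]},
    {"travel": [0.01, 0, 0], "turn": [0, 0, 0]},
    {"travel": [0.035, 0, 0], "turn": [0, 0, 0]},
    {"travel": [0.06, 0, 0], "turn": [0, 0, 0]},
    {"travel": [0.08, 0, 0], "turn": [0, 0, 0]},
    {"travel": [0.095, 0, 0], "turn": [0, 0, 0]},
    {"travel": [0.095, 0, 0], "turn": [0, 0, 0]}
  ],
  "jaw": 0.075
}}

```text
t: 6.35
tool_pos: [0.4699, 0.3432, 0.0034]
ee_rot: [1.093, 1.277, -1.111]
contact_force: [-1.1, -0.8, 0.4]
grip_width: 0.0749
```

Call:
{"method": "arm_command", "body": {
  "steps": [
    {"travel": [0, 0, 0], "turn": [0, 0, 0]},
    {"travel": [0, 0, 0], "turn": [0, 0, 0]},
    {"travel": [0, 0, 0], "turn": [0, 0, 0]},
    {"travel": [0, 0, 0], "turn": [0, 0, 0]},
    {"travel": [0, 0, 0], "turn": [0, 0, 0]},
    {"travel": [0, 0, 0], "turn": [0, 0, 0]}
  ],
  "jaw": 0.03
}}

```text
t: 6.85
tool_pos: [0.4747, 0.3466, 0.0105]
ee_rot: [1.104, 1.274, -1.1]
contact_force: [0.1, 0.2, 1.3]
grip_width: 0.0432
```

Call:
{"method": "arm_command", "body": {
  "steps": [
    {"travel": [-0.01, 0, 0], "turn": [0, 0, 0]},
    {"travel": [-0.03, 0, 0], "turn": [0, 0, 0]},
    {"travel": [-0.055, 0, 0], "turn": [0, 0, 0]},
    {"travel": [-0.08, 0, 0], "turn": [0, 0, 0]},
    {"travel": [-0.08, 0, 0], "turn": [0, 0, 0]}
  ]
}}

```text
t: 7.27
tool_pos: [0.4763, 0.3479, 0.0948]
ee_rot: [1.108, 1.272, -1.094]
contact_force: [1.3, 1.2, -2.6]
grip_width: 0.0438
```

```bash
python3 - <<'E'
from mv import *
im,d=grab_frame("side"); r=look_for("side","die_block"); print([(np.round(q["at"],3).tolist(),round(q["p"],2)) for q in r])
print(arm.state()["contact_force"],arm.state()["grip_width"])
rows([(.5,.3,.09,-5,2),(.6148-.006,.2014,.09,-11.2,4)])
E
```

```text
[([0.474, 0.328, 0.112], 0.81), ([0.474, 0.221, 0.025], 0.75), ([0.622, 0.232, 0.022], 0.17)]
[-0.1474  0.3782 -4.3936] 0.043523358749512985
t 7.3667 now [0.4742 0.3463 0.0902] yaw 8.32 j [0.6308 0.5026 0.0105 1.0767 0.0001 2.0564]
[0.0001, 0.0094, 0.0248] 6.7
[0.0002, 0.0189, 0.0496] 13.3
--
[0.0002, 0.0422, 0.0779] 14.9
[0.0002, 0.0656, 0.1062] 16.4
[0.0002, 0.0889, 0.1345] 18.0
[0.0002, 0.1123, 0.1629] 19.5
--
```

Call:
{"method": "arm_command", "body": {
  "steps": [
    {"travel": [0, 0.009, 0.025], "turn": [6, 0, 0]},
    {"travel": [0, 0.019, 0.05], "turn": [12, 0, 0]},
    {"travel": [0, 0.042, 0.078], "turn": [15, 0, 0]},
    {"travel": [0, 0.066, 0.106], "turn": [17, 0, 0]},
    {"travel": [0, 0.089, 0.135], "turn": [19.5, 0, 0]},
    {"travel": [0, 0.112, 0.163], "turn": [19.5, 0, 0]},
    {"travel": [0, 0.112, 0.163], "turn": [19.5, 0, 0]},
    {"travel": [0, 0.112, 0.163], "turn": [19.5, 0, 0]}
  ]
}}

```text
t: 8.03
tool_pos: [0.6079, 0.1983, 0.0863]
ee_rot: [1.351, 1.11, -1.359]
contact_force: [-0.0, 0.5, -4.0]
grip_width: 0.0435
```

```bash
python3 - <<'E'
from mv import *
ims=[]
for c in("top","side"):
    im,d=grab_frame(c); np.savez(f"f1{c}.npz",im=im,d=d)
    u,v=map(int,pix(c,[.61,.2,.08])); k=im[v-75:v+75,u-100:u+100]; ims.append(cv2.resize(k,None,fx=3.9,fy=3.9,interpolation=cv2.INTER_CUBIC)[:300*2,:780])
    P=cloud(c,d); print(c,[(np.round(q["at"],3).tolist(),round(q["p"],2)) for q in look_for(c,"die_block")])
save("d_top",cv2.resize(ims[0],(780,585))); save("d_side",cv2.resize(ims[1],(780,585)))
rows([])
E
```

```text
top [([0.48, 0.231, 0.028], 0.77), ([0.618, 0.239, 0.026], 0.32)]
side [([0.604, 0.181, 0.104], 0.83), ([0.475, 0.223, 0.028], 0.74)]
t 8.2333 now [0.6065 0.2015 0.088 ] yaw -11.1 j [0.3207 0.6043 0.1802 1.1498 0.0003 2.0852]
```

View pics/d_top.png

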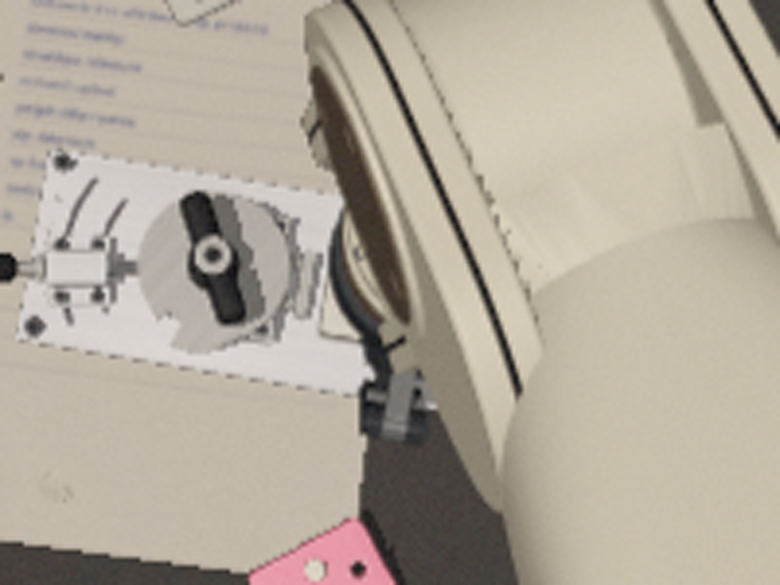

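View pics/d_side.png

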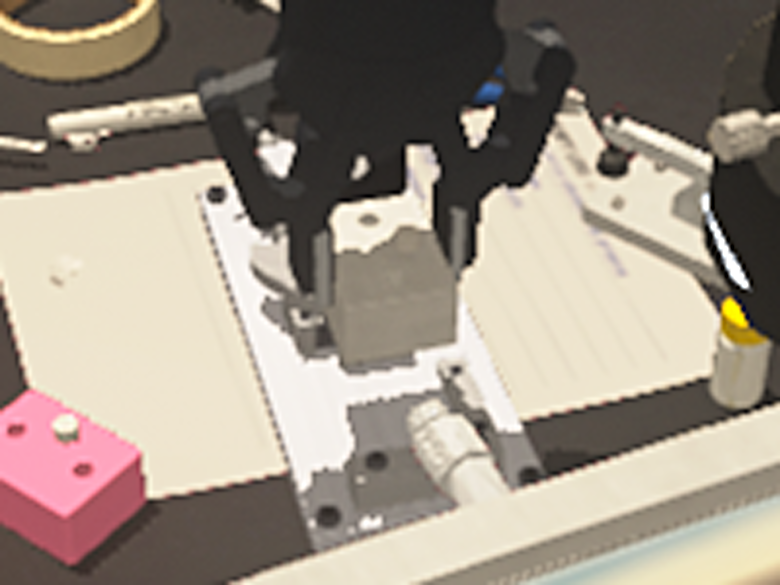

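The top view shows the arm hiding the nest and the knob unmoved at (212,255). The side view shows the block held level at (395,290) above the clamp, clear of the nozzle at (440,430). Now I'll get the block's place in the base frame from the side depth.

```bash
cat >> mv.py <<'E'
O=np.array([.6265,.259]); YW=np.radians(-11.2)
def tob(P):
    q=P[...,:2]-O; c,s=np.cos(YW),np.sin(YW)
    return np.stack([c*q[...,0]+s*q[...,1],-s*q[...,0]+c*q[...,1],P[...,2]],-1)
def tow(b): c,s=np.cos(YW),np.sin(YW); return np.array([c*b[0]-s*b[1],s*b[0]+c*b[1]])+O
E
python3 - <<'E'
from mv import *
s=arm.state(); print("tcp base",tob(np.array(s["tool_pos"])))
a=np.load("f1side.npz"); d=a["d"]; B=tob(cloud("side",d)); B[d==0]=np.nan; im=a["im"].astype(int)
sat=im.max(-1)-im.min(-1)
m=(abs(B[...,0])<.05)&(abs(B[...,1]+.06)<.05)&(B[...,2]>.06)&(B[...,2]<.13)&(im.min(-1)>85)
Q=B[m]; print(len(Q))
# plane-ish histograms
f=Q[(Q[:,2]<.098)&(Q[:,2]>.083)&(abs(Q[:,0])<.018)]; print("fence-side face y",np.percentile(f[:,1],[10,50,90]),"slope",np.polyfit(f[:,0],f[:,1],1),"y vs z",np.polyfit(f[:,2],f[:,1],1))
g=Q[abs(Q[:,1]-np.median(f[:,1]))<.003]; print("face x range",np.percentile(g[:,0],[1,3,50,97,99]),"z",np.percentile(g[:,2],[1,3,97,99]))
t=Q[Q[:,1]>np.median(f[:,1])+.01]; print("top z",np.percentile(t[:,2],[10,50,90]))
# fence in both cameras
for c,n in(("top","f0top.npz"),("side","f0side.npz")):
    a=np.load(n); d=a["d"]; B0=tob(cloud(c,d)); B0[d==0]=np.nan
    F=B0[(abs(B0[...,0])<.032)&(B0[...,1]<-.08)&(B0[...,1]>-.112)&(B0[...,2]>.027)&(B0[...,2]<.034)]
    print(c,"fence y",np.percentile(F[:,1],[2,50,98]),"x",np.percentile(F[:,0],[2,98]),"z",np.median(F[:,2]))
    F=B0[(abs(B0[...,0]-.03)<.02)&(B0[...,1]<-.03)&(B0[...,1]>-.09)&(B0[...,2]>.017)&(B0[...,2]<.024)]
    print(c,"rail x",np.percentile(F[:,0],[2,50,98]),"y",np.percentile(F[:,1],[2,98]))
    F=B0[(abs(B0[...,0])<.013)&(B0[...,1]<-.015)&(B0[...,1]>-.035)&(B0[...,2]>.022)&(B0[...,2]<.03)]
    if len(F): print(c,"pad y",np.percentile(F[:,1],[2,50,98]),"x",np.percentile(F[:,0],[2,98]))
E
```

```text
tcp base [-0.0085 -0.0603  0.088 ]
1335
fence-side face y [-0.0913 -0.0899 -0.0885] slope [-0.0079 -0.0886] y vs z [ 0.4399 -0.1286]
face x range [-0.0306 -0.0297 -0.0089  0.0124  0.0128] z [0.0756 0.0763 0.1039 0.1047]
top z [0.0995 0.1034 0.1112]
top fence y [-0.1039 -0.0971 -0.0904] x [-0.0286  0.0284] z 0.029884261521389836
top rail x [0.0226 0.0284 0.0343] y [-0.0852 -0.0372]
top pad y [-0.0255 -0.0221 -0.0157] x [-0.0122  0.0127]
side fence y [-0.1068 -0.1009 -0.092 ] x [-0.0294  0.0288] z 0.028875447823072335
side rail x [0.0217 0.0279 0.0338] y [-0.0824 -0.039 ]
side pad y [-0.0285 -0.0251 -0.0158] x [-0.0124  0.0123]
```

Call:
{"method": "arm_command", "body": {
  "steps": [
    {"travel": [0.015, 0, 0], "turn": [0, 0, 0]},
    {"travel": [0.03, 0, 0], "turn": [0, 0, 0]},
    {"travel": [0.043, 0, 0], "turn": [0, 0, 0]},
    {"travel": [0.046, 0, 0], "turn": [0, 0, 0]},
    {"travel": [0.046, 0, 0], "turn": [0, 0, 0]},
    {"travel": [0.046, 0, 0], "turn": [0, 0, 0]}
  ]
}}

```text
t: 8.73
tool_pos: [0.6078, 0.2017, 0.0436]
ee_rot: [1.351, 1.111, -1.351]
contact_force: [0.9, 0.1, -3.2]
grip_width: 0.0433
```

```bash
cat > blk.py <<'E'
from mv import *
def blk():
    s=arm.state(); p=tob(np.array(s["tool_pos"])); print("tcp base",p,"F",s["contact_force"],"T",s["ft_torque"],"grip",s["grip_width"])
    im,d=grab_frame("side"); B=tob(cloud("side",d)); B[d==0]=np.nan; im=im.astype(int)
    m=(abs(B[...,0]-p[0])<.03)&(abs(B[...,1]+.0885)<.007)&(B[...,2]>p[2]-.011)&(B[...,2]<p[2]+.012)&(im.min(-1)>60)
    Q=B[m]
    for _ in range(4):
        A=np.c_[Q[:,0]-p[0],Q[:,2]-p[2],np.ones(len(Q))]; c=np.linalg.lstsq(A,Q[:,1],rcond=None)[0]; r=Q[:,1]-A@c; Q=Q[abs(r)<2*r.std()+1e-6]
    print("face n",len(Q),"yaw",c[0],"tilt",c[1],"y(side cam)",c[2],"x ctr",(np.percentile(Q[:,0],2)+np.percentile(Q[:,0],98))/2)
    t=B[(abs(B[...,0]-p[0])<.012)&(B[...,1]>-.08)&(B[...,1]<-.05)&(abs(B[...,2]-p[2]-.016)<.01)]
    if len(t)>10: print("top z",np.median(t[:,2]),"slope y,x",np.linalg.lstsq(np.c_[t[:,1],t[:,0],np.ones(len(t))],t[:,2],rcond=None)[0])
    return im
E
python3 -c "
from blk import *; blk()"
```

```text
tcp base [-0.0072 -0.0598  0.0436] F [ 0.8629  0.1226 -3.2284] T [-0.0467 -0.0735  0.012 ] grip 0.0433198746420587
face n 215 yaw 0.003490767831091656 tilt -0.009922187011267708 y(side cam) -0.08825444594224185 x ctr -0.007193659780181466
top z 0.060260029140968806 slope y,x [0.0836 0.1159 0.0667]
```

Call:
{"method": "arm_command", "body": {
  "steps": [
    {"travel": [0, 0, 0.002], "turn": [0, 0, 0]},
    {"travel": [0.008, 0, 0.002], "turn": [0, 0, 0]},
    {"travel": [0.014, 0, 0.002], "turn": [0, 0, 0]},
    {"travel": [0.0165, 0, 0.002], "turn": [0, 0, 0]},
    {"travel": [0.0165, 0, 0.002], "turn": [0, 0, 0]},
    {"travel": [0.0165, 0, 0.002], "turn": [0, 0, 0]}
  ]
}}

```text
t: 9.28
tool_pos: [0.6074, 0.1988, 0.0263]
ee_rot: [1.351, 1.111, -1.353]
contact_force: [-0.2, -1.0, -4.3]
grip_width: 0.0432
```

```bash
python3 -c "
from blk import *; blk()"
```

```text
tcp base [-0.007  -0.0628  0.0263] F [-0.2001 -0.9591 -4.3164] T [-0.0121 -0.0281 -0.0008] grip 0.04321663601470451
face n 90 yaw -0.06281381642855828 tilt -0.08251476977675701 y(side cam) -0.09129816678772805 x ctr -0.017202560632767063
top z 0.042798557326715246 slope y,x [0.0656 0.1172 0.0483]
```

Call:
{"method": "arm_command", "body": {
  "steps": [
    {"travel": [0.001, 0, 0], "turn": [0, 0, 0]},
    {"travel": [0.002, 0, 0], "turn": [0, 0, 0]},
    {"travel": [0.003, 0, 0], "turn": [0, 0, 0]},
    {"travel": [0.003, 0, 0], "turn": [0, 0, 0]}
  ]
}}

```text
t: 9.67
tool_pos: [0.6077, 0.1988, 0.0236]
ee_rot: [1.351, 1.111, -1.352]
contact_force: [0.6, 0.1, -2.9]
grip_width: 0.0437
```

Call:
{"method": "arm_command", "body": {
  "steps": [
    {"travel": [0.0007, 0, 0], "turn": [0, 0, 0]},
    {"travel": [0.0014, 0, 0], "turn": [0, 0, 0]},
    {"travel": [0.0014, 0, 0], "turn": [0, 0, 0]}
  ]
}}

```text
t: 9.92
tool_pos: [0.6079, 0.199, 0.0225]
ee_rot: [1.352, 1.11, -1.351]
contact_force: [0.1, -0.5, -3.0]
grip_width: 0.0434
```

Call:
{"method": "arm_command", "body": {
  "steps": [
    {"travel": [0.0007, 0, 0], "turn": [0, 0, 0]},
    {"travel": [0.0014, 0, 0], "turn": [0, 0, 0]},
    {"travel": [0.0014, 0, 0], "turn": [0, 0, 0]}
  ]
}}

```text
t: 10.17
tool_pos: [0.6079, 0.199, 0.0225]
ee_rot: [1.352, 1.11, -1.351]
contact_force: [-3.3, -1.2, 4.7]
grip_width: 0.0436
```

Call:
{"method": "arm_command", "body": {
  "steps": [
    {"travel": [-0.0008, 0.001, 0], "turn": [0, 0, 0]},
    {"travel": [-0.0008, 0.0025, 0], "turn": [0, 0, 0]},
    {"travel": [-0.0008, 0.004, 0], "turn": [0, 0, 0]},
    {"travel": [-0.0008, 0.005, 0], "turn": [0, 0, 0]},
    {"travel": [-0.0008, 0.005, 0], "turn": [0, 0, 0]}
  ]
}}

```text
t: 10.58
tool_pos: [0.6129, 0.1984, 0.0225]
ee_rot: [1.352, 1.111, -1.351]
contact_force: [-4.6, 0.6, 5.4]
grip_width: 0.0437
```

```bash
python3 -c "
from blk import *; blk()"
```

```text
tcp base [-0.0015 -0.0621  0.0225] F [-4.6314  0.646   5.3735] T [0.1227 0.8305 0.048 ] grip 0.04371501660048216
face n 72 yaw -0.05113954948842752 tilt -0.21221103971322783 y(side cam) -0.09006045576916438 x ctr -0.001522572958247339
top z 0.03899786917779779 slope y,x [0.0682 0.1579 0.0441]
```

Call:
{"method": "arm_command", "body": {
  "steps": [
    {"travel": [-0.0005, 0.0007, 0], "turn": [0, 0, 0]},
    {"travel": [-0.0005, 0.0015, 0], "turn": [0, 0, 0]},
    {"travel": [-0.0005, 0.0015, 0], "turn": [0, 0, 0]}
  ]
}}

```text
t: 10.88
tool_pos: [0.614, 0.1981, 0.0225]
ee_rot: [1.352, 1.112, -1.352]
contact_force: [-5.6, 2.1, 4.8]
grip_width: 0.0435
```

Call:
{"method": "arm_command", "body": {
  "steps": [
    {"travel": [0, 0.0007, 0], "turn": [0, 0, 0]},
    {"travel": [0, 0.0012, 0], "turn": [0, 0, 0]},
    {"travel": [0, 0.0012, 0], "turn": [0, 0, 0]}
  ]
}}

```text
t: 11.13
tool_pos: [0.6141, 0.1981, 0.0226]
ee_rot: [1.351, 1.113, -1.353]
contact_force: [-7.4, 2.4, 5.7]
grip_width: 0.0433
```

Call:
{"method": "arm_command", "body": {
  "steps": [
    {"travel": [0, 0.0007, 0], "turn": [0, 0, 0]},
    {"travel": [0, 0.0014, 0], "turn": [0, 0, 0]},
    {"travel": [0, 0.0014, 0], "turn": [0, 0, 0]}
  ]
}}

```text
t: 11.38
tool_pos: [0.6141, 0.198, 0.0226]
ee_rot: [1.349, 1.116, -1.355]
contact_force: [-11.0, 2.2, 9.3]
grip_width: 0.0438
```

Call:
{"method": "arm_command", "body": {
  "steps": [
    {"travel": [-0.0005, -0.001, 0], "turn": [0, 0, 0]},
    {"travel": [-0.0005, -0.001, 0], "turn": [0, 0, 0]},
    {"travel": [-0.0005, -0.001, 0], "turn": [0, 0, 0]},
    {"travel": [-0.0005, -0.001, 0], "turn": [0, 0, 0]},
    {"travel": [-0.0005, -0.001, 0], "turn": [0, 0, 0]}
  ],
  "jaw": 0.06
}}

```text
t: 11.8
tool_pos: [0.6164, 0.1971, 0.0227]
ee_rot: [1.352, 1.11, -1.351]
contact_force: [0.4, 0.1, -0.9]
grip_width: 0.0598
```

Call:
{"method": "arm_command", "body": {
  "steps": [
    {"travel": [-0.015, 0, 0], "turn": [0, 0, 0]},
    {"travel": [-0.04, 0, 0], "turn": [0, 0, 0]},
    {"travel": [-0.07, 0, 0], "turn": [0, 0, 0]},
    {"travel": [-0.09, 0, 0], "turn": [0, 0, 0]},
    {"travel": [-0.1, 0, 0.0], "turn": [0, 0, 0]},
    {"travel": [-0.1, 0, 0], "turn": [0, 0, 0]}
  ]
}}

```text
t: 12.3
tool_pos: [0.6179, 0.1979, 0.126]
ee_rot: [1.356, 1.108, -1.346]
contact_force: [0.8, 0.5, 0.7]
grip_width: 0.0599
```

```bash
python3 - <<'E'
from mv import *
im,d=grab_frame("side"); B=tob(cloud("side",d)); B[d==0]=np.nan
t=B[(abs(B[...,0])<.04)&(B[...,1]>-.1)&(B[...,1]<-.02)&(abs(B[...,2]-.039)<.0045)]
print("top",len(t),np.percentile(t[:,0],[2,50,98]),np.percentile(t[:,1],[2,50,98]),np.median(t[:,2]))
t2=t[(t[:,1]<-.04)]; (c,(w,h),a)=cv2.minAreaRect((t[:,:2]*1000).astype(np.float32)); print(c,w,h,a)
u,v=map(int,pix("side",[.61,.2,.04])); k=im[v-65:v+65,u-90:u+90]; save("e_side",cv2.resize(k,(780,563),interpolation=cv2.INTER_CUBIC))
x,y=tow([0,.022]); print("knob axis",x,y)
rows([(x,y,.12,40,8)])
E
```

```text
top 712 [-0.0228 -0.0038  0.0208] [-0.091  -0.0634 -0.0327] 0.03888986202420655
(-0.7529659271240234, -63.643524169921875) 45.24095153808594 67.01793670654297 0.239874467253685
knob axis 0.6307731557268393 0.2805810134176822
t 12.35 now [0.6167 0.1975 0.1237] yaw -11.2 j [ 0.31    0.5899  0.2527  1.2308 -0.0002  2.0762]
[0.0005, -0.0003, -0.0105] -6.4
[0.001, -0.0006, -0.0211] -12.8
[0.0014, -0.0009, -0.0316] -19.2
[0.0019, -0.0012, -0.0421] -25.6
[0.0024, -0.0015, -0.0527] -32.0
[0.0029, -0.0018, -0.0632] -38.4
[0.0034, -0.002, -0.0737] -44.8
[0.0038, -0.0023, -0.0843] -51.2
--
```

View pics/e_side.png

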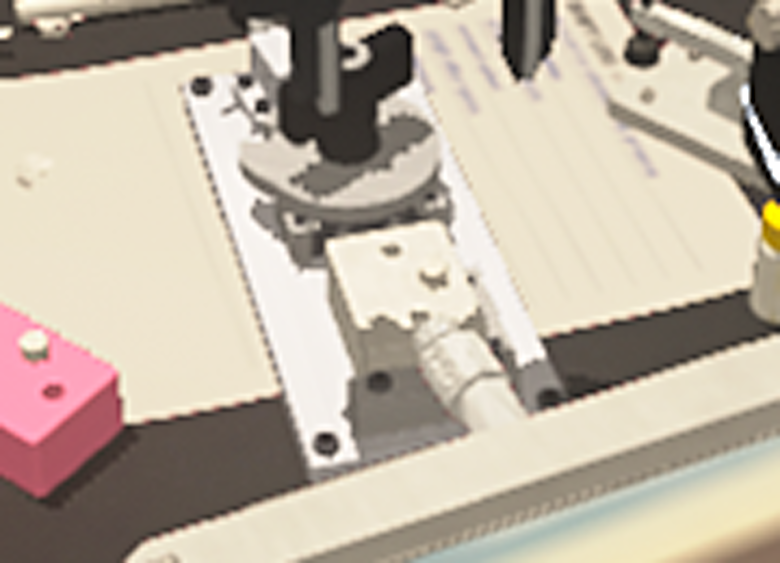

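The block (crop (400,280)) lies flat in the nest, touching the far rail side and square to within 0.3°. The gripper is clear. Next is the knob.

Call:
{"method": "arm_command", "body": {
  "steps": [
    {"travel": [0, 0, -0.01], "turn": [-7, 0, 0]},
    {"travel": [0, 0, -0.02], "turn": [-14, 0, 0]},
    {"travel": [0, -0.001, -0.03], "turn": [-21, 0, 0]},
    {"travel": [0, -0.001, -0.042], "turn": [-28, 0, 0]},
    {"travel": [0, -0.002, -0.053], "turn": [-35, 0, 0]},
    {"travel": [0, -0.002, -0.063], "turn": [-42, 0, 0]},
    {"travel": [0, -0.002, -0.074], "turn": [-49, 0, 0]},
    {"travel": [0, -0.002, -0.084], "turn": [-56, 0, 0]}
  ]
}}

```text
t: 13.02
tool_pos: [0.6289, 0.2802, 0.1196]
ee_rot: [0.609, 1.486, -0.615]
contact_force: [-0.0, -0.1, -0.3]
grip_width: 0.0601
```

Call:
{"method": "arm_command", "body": {
  "steps": [
    {"travel": [0, 0, 0], "turn": [-7, 0, 0]},
    {"travel": [0, 0, 0], "turn": [-14, 0, 0]},
    {"travel": [0, 0, 0], "turn": [-21, 0, 0]},
    {"travel": [0, 0, 0], "turn": [-28, 0, 0]},
    {"travel": [0, 0, 0], "turn": [-35, 0, 0]},
    {"travel": [0, 0, 0], "turn": [-42, 0, 0]},
    {"travel": [0, 0, 0], "turn": [-49, 0, 0]},
    {"travel": [0, 0, 0], "turn": [-56, 0, 0]}
  ]
}}

```text
t: 13.68
tool_pos: [0.6289, 0.2795, 0.1196]
ee_rot: [-0.154, 1.57, 0.152]
contact_force: [0.4, 1.0, 0.7]
grip_width: 0.0598
```

```bash
python3 - <<'E'
from mv import *
x,y=tow([0,.022])
rows([(x,y,.1,105,4),(x,y,.061,105,4)])
E
```

```text
t 13.6833 now [0.6289 0.2795 0.1196] yaw 101.15 j [ 0.4183  0.6829  0.4071  1.2997 -0.0001  0.2236]
[0.0049, 0.0002, 0.0005] -1.0
[0.0098, 0.0004, 0.0011] -1.9
[0.0147, 0.0005, 0.0016] -2.9
[0.0196, 0.0007, 0.0022] -3.8
--
[0.0293, 0.0007, 0.0022] -3.8
[0.0391, 0.0007, 0.0023] -3.8
[0.0488, 0.0007, 0.0023] -3.8
[0.0586, 0.0008, 0.0024] -3.8
--
```

Call:
{"method": "arm_command", "body": {
  "steps": [
    {"travel": [0, 0.001, 0.002], "turn": [-4, 0, 0]},
    {"travel": [0.015, 0.001, 0.002], "turn": [-4, 0, 0]},
    {"travel": [0.03, 0.001, 0.002], "turn": [-4, 0, 0]},
    {"travel": [0.045, 0.001, 0.002], "turn": [-4, 0, 0]},
    {"travel": [0.055, 0.001, 0.002], "turn": [-4, 0, 0]},
    {"travel": [0.058, 0.001, 0.002], "turn": [-4, 0, 0]},
    {"travel": [0.058, 0.001, 0.002], "turn": [-4, 0, 0]}
  ],
  "jaw": 0.05
}}

```text
t: 14.27
tool_pos: [0.6304, 0.2808, 0.062]
ee_rot: [-0.204, 1.566, 0.202]
contact_force: [0.2, -0.1, 0.6]
grip_width: 0.0502
```

```bash
python3 - <<'E'
from mv import *
rows([])
im,d=grab_frame("side")
u,v=map(int,pix("side",[.63,.28,.06])); k=im[v-60:v+80,u-90:u+90]; save("f_side",cv2.resize(k,(760,591),interpolation=cv2.INTER_CUBIC))
E
```

```text
t 14.2667 now [0.6304 0.2808 0.062 ] yaw 104.81 j [ 0.4191  0.726   0.3324  1.1821 -0.      0.1606]
```

View pics/f_side.png

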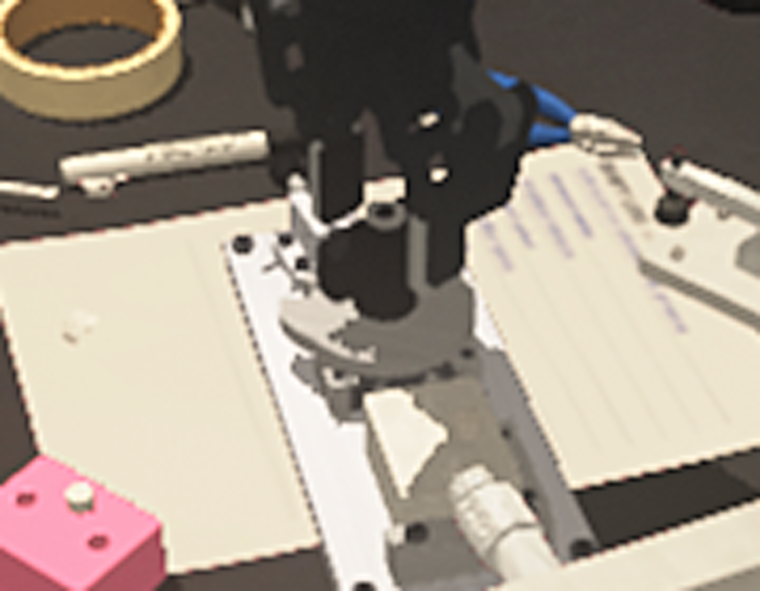

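The fingers straddle the knob bar at (375,240), with the near finger at (330,180) and the far one at (420,250). I'll close on it.

Call:
{"method": "arm_command", "body": {
  "steps": [
    {"travel": [0, 0, 0], "turn": [0, 0, 0]},
    {"travel": [0, 0, 0], "turn": [0, 0, 0]},
    {"travel": [0, 0, 0], "turn": [0, 0, 0]},
    {"travel": [0, 0, 0], "turn": [0, 0, 0]},
    {"travel": [0, 0, 0], "turn": [0, 0, 0]},
    {"travel": [0, 0, 0], "turn": [0, 0, 0]},
    {"travel": [0, 0, 0], "turn": [0, 0, 0]}
  ],
  "jaw": 0.004
}}

```text
t: 14.9
tool_pos: [0.6329, 0.281, 0.0663]
ee_rot: [-0.203, 1.559, 0.202]
contact_force: [-0.3, -4.4, 5.9]
grip_width: 0.0125
```

```bash
python3 -c "
from mv import *
s=arm.state(); print(s['contact_force'],s['ft_torque']); rows([])"
```

```text
[-0.2772 -4.4048  5.872 ] [-0.7799 -0.0679 -0.0013]
t 14.9 now [0.6329 0.281  0.0663] yaw 104.77 j [ 0.4184  0.7217  0.336   1.1829 -0.0013  0.1606]
```

Gripped. Before turning, I'll take the cam's rim profile from the first top depth to predict the drop angle, and set up a plunger gauge.

```bash
cat > pawl.py <<'E'
from mv import *
def pawl(tag=None):
    im,d=grab_frame("top"); B=tob(cloud("top",d)); g=im.astype(int).max(-1)
    # black pull knob beyond the base's left end
    m=(abs(B[...,0])<.012)&(B[...,1]>.1)&(B[...,1]<.15)&(g<70)
    Q=B[m]; s=arm.state()
    print("t",round(s["t"],2),"pull knob n",m.sum(),"y",Q[:,1].mean() if len(Q) else None,np.percentile(Q[:,1],[5,95]) if len(Q) else "","F",s["contact_force"].round(1),"T",s["ft_torque"].round(2))
    M=R.from_rotvec(s["ee_rot"]).as_matrix(); print("yaw",np.degrees(np.arctan2(M[1,1],M[0,1])).round(2),"tcp",s["tool_pos"])
    return im,d
E
python3 - <<'E'
from pawl import *
for n in ("f0top.npz","f1top.npz"):
    a=np.load(n); B=tob(cloud("top",a["d"])); q=B-np.array([0,.022,0])
    m=(abs(B[...,2]-.038)<.005)&(np.hypot(q[...,0],q[...,1])<.046); X=q[m]
    r=np.hypot(X[:,0],X[:,1]); th=np.degrees(np.arctan2(X[:,1],X[:,0]))
    print(n,[(k,round(r[(th>=k)&(th<k+6)].max()*1000,1) if ((th>=k)&(th<k+6)).any() else 0) for k in range(-180,180,6)])
im,d=pawl()
u,v=map(int,pix("top",[.63,.32,.04])); k=im[v-50:v+50,u-65:u+65]; save("g_top",cv2.resize(k,(780,600),interpolation=cv2.INTER_CUBIC))
E
```

```text
f0top.npz [(-180, np.float64(41.1)), (-174, np.float64(39.1)), (-168, np.float64(37.6)), (-162, np.float64(36.6)), (-156, np.float64(35.0)), (-150, np.float64(36.3)), (-144, np.float64(36.2)), (-138, np.float64(35.8)), (-132, np.float64(35.1)), (-126, np.float64(35.3)), (-120, np.float64(35.8)), (-114, np.float64(36.2)), (-108, np.float64(35.5)), (-102, np.float64(34.9)), (-96, np.float64(36.1)), (-90, np.float64(35.4)), (-84, np.float64(35.0)), (-78, np.float64(35.2)), (-72, np.float64(36.0)), (-66, np.float64(34.9)), (-60, np.float64(35.4)), (-54, np.float64(35.2)), (-48, np.float64(35.9)), (-42, np.float64(35.5)), (-36, np.float64(35.3)), (-30, np.float64(36.0)), (-24, np.float64(34.9)), (-18, np.float64(35.8)), (-12, np.float64(35.8)), (-6, np.float64(35.0)), (0, np.float64(36.0)), (6, np.float64(35.5)), (12, np.float64(35.7)), (18, 0), (24, 0), (30, 0), (36, np.float64(35.1)), (42, np.float64(34.7)), (48, np.float64(35.8)), (54, np.float64(35.5)), (60, np.float64(35.9)), (66, np.float64(35.9)), (72, np.float64(34.8)), (78, np.float64(35.2)), (84, np.float64(34.6)), (90, np.float
[... 1258 characters left out ...]
, np.float64(34.9)), (48, np.float64(35.7)), (54, np.float64(35.6)), (60, np.float64(35.9)), (66, np.float64(35.6)), (72, np.float64(34.8)), (78, np.float64(35.3)), (84, np.float64(34.6)), (90, np.float64(35.8)), (96, np.float64(44.5)), (102, np.float64(44.4)), (108, np.float64(35.7)), (114, np.float64(35.2)), (120, np.float64(35.8)), (126, np.float64(35.7)), (132, np.float64(35.9)), (138, np.float64(35.6)), (144, np.float64(31.4)), (150, np.float64(29.5)), (156, np.float64(39.8)), (162, np.float64(41.5)), (168, np.float64(41.6)), (174, np.float64(42.2))]
t 14.95 pull knob n 5 y 0.12648397007770273 [0.1185 0.1445] F [ 1.1 -2.5  5.8] T [-0.78 -0.03 -0.05]
yaw 104.77 tcp [0.6329 0.281  0.0663]
```

View pics/g_top.png

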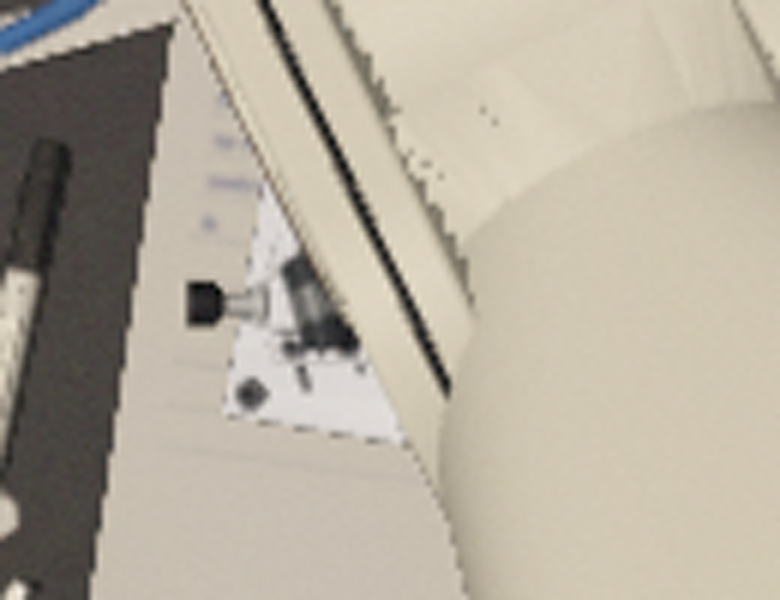

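The profile shows the notch at about 150° in the base frame and the plunger roller at about 102°, so I expect the drop after about 48° (0.84 rad). The pull knob shows at crop (205,303) and can serve as a gauge. I'll turn 36° first.

```bash
cat > gauge.py <<'E'
from mv import *
def gauge():
    im,d=grab_frame("top"); s=arm.state(); u,v=map(int,pix("top",[.63,.32,.04])); u-=65; v-=50
    k=im[v+42:v+60,u+24:u+46].astype(float).max(-1); w=np.clip(110-k,0,None); c=(w.sum(0)*np.arange(22)).sum()/w.sum()
    M=R.from_rotvec(s["ee_rot"]).as_matrix()
    print("pull knob col",round(c,2),"w",w.sum().round(),"F",s["contact_force"].round(1),"T",s["ft_torque"].round(3),"yaw",np.degrees(np.arctan2(M[1,1],M[0,1])).round(2),"grip",round(s["grip_width"],4),"z",s["tool_pos"][2].round(4))
    return im
if __name__=="__main__": gauge()
E
python3 gauge.py
```

```text
pull knob col 9.8 w 2553.0 F [ 0.2 -4.   5.3] T [-0.735 -0.044  0.012] yaw 104.77 grip 0.0125 z 0.0663
```

Call:
{"method": "arm_command", "body": {
  "steps": [
    {"travel": [0, 0, 0], "turn": [2, 0, 0]},
    {"travel": [0, 0, 0], "turn": [5, 0, 0]},
    {"travel": [0, 0, 0], "turn": [8, 0, 0]},
    {"travel": [0, 0, 0], "turn": [11, 0, 0]},
    {"travel": [0, 0, 0], "turn": [14, 0, 0]},
    {"travel": [0, 0, 0], "turn": [17, 0, 0]},
    {"travel": [0, 0, 0], "turn": [20, 0, 0]},
    {"travel": [0, 0, 0], "turn": [20, 0, 0]}
  ]
}}

```text
t: 15.67
tool_pos: [0.6329, 0.2801, 0.0662]
ee_rot: [0.072, 1.567, -0.075]
contact_force: [-0.3, -5.1, 6.3]
grip_width: 0.0123
```

```bash
python3 gauge.py
```

```text
pull knob col 9.81 w 2591.0 F [ 0.7 -6.   5.5] T [-1.127 -0.119 -0.139] yaw 84.7 grip 0.0123 z 0.0663
```

Call:
{"method": "arm_command", "body": {
  "steps": [
    {"travel": [0, 0, 0], "turn": [2, 0, 0]},
    {"travel": [0, 0, 0], "turn": [5, 0, 0]},
    {"travel": [0, 0, 0], "turn": [8, 0, 0]},
    {"travel": [0, 0, 0], "turn": [11, 0, 0]},
    {"travel": [0, 0, 0], "turn": [14, 0, 0]},
    {"travel": [0, 0, 0], "turn": [17, 0, 0]},
    {"travel": [0, 0, 0], "turn": [17, 0, 0]}
  ]
}}

```text
t: 16.3
tool_pos: [0.6328, 0.2793, 0.0663]
ee_rot: [0.304, 1.546, -0.308]
contact_force: [0.1, -6.7, 7.3]
grip_width: 0.0125
```

```bash
python3 gauge.py
```

```text
pull knob col 9.82 w 2602.0 F [ 0.5 -6.7  7. ] T [-1.433  0.052 -0.129] yaw 67.69 grip 0.0121 z 0.0663
```

Call:
{"method": "arm_command", "body": {
  "steps": [
    {"travel": [0, 0, 0], "turn": [1.5, 0, 0]},
    {"travel": [0, 0, 0], "turn": [3, 0, 0]},
    {"travel": [0, 0, 0], "turn": [3, 0, 0]}
  ]
}}

```text
t: 16.6
tool_pos: [0.6328, 0.2792, 0.0662]
ee_rot: [0.344, 1.54, -0.349]
contact_force: [-0.0, -7.4, 6.8]
grip_width: 0.0124
```

```bash
python3 gauge.py
```

```text
pull knob col 9.83 w 2605.0 F [ 0.1 -6.8  6.9] T [-1.533  0.086 -0.02 ] yaw 64.7 grip 0.0126 z 0.0662
```

Call:
{"method": "arm_command", "body": {
  "steps": [
    {"travel": [0, 0, 0], "turn": [1, 0, 0]},
    {"travel": [0, 0, 0], "turn": [2.5, 0, 0]},
    {"travel": [0, 0, 0], "turn": [2.5, 0, 0]}
  ]
}}

```text
t: 16.9
tool_pos: [0.6327, 0.2791, 0.0662]
ee_rot: [0.379, 1.534, -0.383]
contact_force: [0.2, -8.1, 7.0]
grip_width: 0.0123
```

```bash
python3 gauge.py
```

```text
pull knob col 10.32 w 2703.0 F [-0.3 -7.2  7.9] T [-1.642  0.094 -0.022] yaw 62.19 grip 0.0125 z 0.0662
```

It has started to drop at 42.6°. Small steps from here.

Call:
{"method": "arm_command", "body": {
  "steps": [
    {"travel": [0, 0, 0], "turn": [1, 0, 0]},
    {"travel": [0, 0, 0], "turn": [2, 0, 0]},
    {"travel": [0, 0, 0], "turn": [2, 0, 0]}
  ]
}}

```text
t: 17.2
tool_pos: [0.6327, 0.2791, 0.0663]
ee_rot: [0.405, 1.529, -0.41]
contact_force: [0.6, -7.9, 7.5]
grip_width: 0.0124
```

```bash
python3 gauge.py
```

```text
pull knob col 10.79 w 2573.0 F [-0.4 -7.8  7.8] T [-1.616  0.068  0.025] yaw 60.2 grip 0.0123 z 0.0663
```

Call:
{"method": "arm_command", "body": {
  "steps": [
    {"travel": [0, 0, 0], "turn": [0.75, 0, 0]},
    {"travel": [0, 0, 0], "turn": [1.5, 0, 0]},
    {"travel": [0, 0, 0], "turn": [1.5, 0, 0]}
  ]
}}

```text
t: 17.5
tool_pos: [0.6326, 0.279, 0.0662]
ee_rot: [0.426, 1.525, -0.43]
contact_force: [-0.3, -7.9, 7.0]
grip_width: 0.0122
```

```bash
python3 gauge.py
```

```text
pull knob col 11.75 w 2531.0 F [-0.1 -8.   7.3] T [-1.683  0.122  0.06 ] yaw 58.7 grip 0.012 z 0.0662
```

Call:
{"method": "arm_command", "body": {
  "steps": [
    {"travel": [0, 0, 0], "turn": [0.6, 0, 0]},
    {"travel": [0, 0, 0], "turn": [1.2, 0, 0]},
    {"travel": [0, 0, 0], "turn": [1.2, 0, 0]}
  ]
}}

```text
t: 17.8
tool_pos: [0.6326, 0.279, 0.0662]
ee_rot: [0.442, 1.522, -0.447]
contact_force: [0.7, -8.3, 7.0]
grip_width: 0.0128
```

```bash
python3 gauge.py
```

```text
pull knob col 12.51 w 2593.0 F [ 0.1 -7.8  7.6] T [-1.676  0.118  0.067] yaw 57.5 grip 0.0124 z 0.0662
```

Call:
{"method": "arm_command", "body": {
  "steps": [
    {"travel": [0, 0, 0], "turn": [0.4, 0, 0]},
    {"travel": [0, 0, 0], "turn": [0.8, 0, 0]},
    {"travel": [0, 0, 0], "turn": [0.8, 0, 0]}
  ]
}}

```text
t: 18.1
tool_pos: [0.6326, 0.279, 0.0662]
ee_rot: [0.453, 1.52, -0.457]
contact_force: [-0.6, -8.3, 7.6]
grip_width: 0.0124
```

```bash
python3 gauge.py
```

```text
pull knob col 12.81 w 2612.0 F [-0.2 -9.   8.9] T [-1.697  0.169  0.083] yaw 56.71 grip 0.0123 z 0.0663
```

Call:
{"method": "arm_command", "body": {
  "steps": [
    {"travel": [0, 0, 0], "turn": [0.3, 0, 0]},
    {"travel": [0, 0, 0], "turn": [0.5, 0, 0]},
    {"travel": [0, 0, 0], "turn": [0.5, 0, 0]}
  ]
}}

```text
t: 18.4
tool_pos: [0.6326, 0.279, 0.0663]
ee_rot: [0.459, 1.518, -0.464]
contact_force: [-0.5, -8.4, 6.9]
grip_width: 0.0125
```

```bash
python3 gauge.py
```

```text
pull knob col 12.77 w 2563.0 F [-1.4 -8.3  7.1] T [-1.682  0.113  0.172] yaw 56.23 grip 0.0124 z 0.0662
```

The gauge has levelled off (3.0 px, about 5.4 to 6 mm) and the torque is starting to rise, so the plunger has dropped. I'll release and lift away.

Call:
{"method": "arm_command", "body": {
  "steps": [
    {"travel": [0, 0, 0], "turn": [0, 0, 0]},
    {"travel": [0, 0, 0], "turn": [0, 0, 0]},
    {"travel": [0, 0, 0], "turn": [0, 0, 0]},
    {"travel": [0, 0, 0], "turn": [0, 0, 0]},
    {"travel": [0, 0, 0], "turn": [0, 0, 0]}
  ],
  "jaw": 0.05
}}

```text
t: 18.87
tool_pos: [0.6316, 0.282, 0.0644]
ee_rot: [0.46, 1.522, -0.46]
contact_force: [-0.7, 0.1, -0.2]
grip_width: 0.0501
```

Call:
{"method": "arm_command", "body": {
  "steps": [
    {"travel": [-0.015, 0, 0], "turn": [0, 0, 0]},
    {"travel": [-0.04, 0, 0], "turn": [0, 0, 0]},
    {"travel": [-0.07, 0, 0], "turn": [0, 0, 0]},
    {"travel": [-0.1, 0, 0], "turn": [0, 0, 0]},
    {"travel": [-0.12, 0, 0], "turn": [0, 0, 0]}
  ]
}}

```text
t: 19.28
tool_pos: [0.6326, 0.2823, 0.1881]
ee_rot: [0.462, 1.519, -0.458]
contact_force: [0.1, 0.4, 1.0]
grip_width: 0.05
```

```bash
python3 -c "
from gauge import *
gauge(); rows([(.42,.2,.2,56,7)])"
```

```text
pull knob col 12.72 w 2912.0 F [0.3 0.7 3.4] T [ 0.012 -0.077 -0.003] yaw 56.34 grip 0.0497 z 0.1926
t 19.3333 now [0.6342 0.283  0.1926] yaw 56.34 j [0.4196 0.6545 0.5455 1.4513 0.0003 1.0071]
[-0.0014, -0.0268, -0.0189] 0.0
[-0.0028, -0.0537, -0.0378] 0.1
[-0.0042, -0.0805, -0.0567] 0.1
[-0.0056, -0.1073, -0.0756] 0.2
[-0.007, -0.1341, -0.0945] 0.2
[-0.0084, -0.161, -0.1133] 0.3
[-0.0098, -0.1878, -0.1322] 0.3
--
```

Let go, the plunger stayed in (12.72). I'll move the arm back so I can see the clamp.

Call:
{"method": "arm_command", "body": {
  "steps": [
    {"travel": [-0.005, -0.027, -0.019], "turn": [0, 0, 0]},
    {"travel": [-0.01, -0.054, -0.038], "turn": [0, 0, 0]},
    {"travel": [-0.015, -0.08, -0.057], "turn": [0, 0, 0]},
    {"travel": [-0.02, -0.107, -0.076], "turn": [0, 0, 0]},
    {"travel": [-0.025, -0.134, -0.095], "turn": [0, 0, 0]},
    {"travel": [-0.03, -0.161, -0.114], "turn": [0, 0, 0]},
    {"travel": [-0.03, -0.188, -0.132], "turn": [0, 0, 0]},
    {"travel": [-0.03, -0.188, -0.132], "turn": [0, 0, 0]}
  ]
}}

```text
t: 20.0
tool_pos: [0.4111, 0.1957, 0.2141]
ee_rot: [0.457, 1.527, -0.464]
contact_force: [-0.3, -1.3, -0.3]
grip_width: 0.05
```

```bash
python3 - <<'E'
from gauge import *
im=gauge(); im,d=grab_frame("top"); B=tob(cloud("top",d)); B[d==0]=np.nan
t=B[(abs(B[...,0])<.04)&(B[...,1]>-.1)&(B[...,1]<-.026)&(abs(B[...,2]-.040)<.004)]
print("block top",len(t),np.percentile(t[:,2],[10,50,90])); (c,(w,h),a)=cv2.minAreaRect((t[:,:2]*1000).astype(np.float32)); print(c,w,h,a)
F=B[(abs(B[...,0])<.032)&(B[...,1]<-.08)&(B[...,1]>-.112)&(B[...,2]>.027)&(B[...,2]<.034)]; print("fence",np.percentile(F[:,1],[2,98]))
u,v=map(int,pix("top",[.63,.25,.04])); k=im[v-55:v+55,u-72:u+72]; save("h_top",cv2.resize(k,(780,596),interpolation=cv2.INTER_CUBIC))
E
```

```text
pull knob col 12.87 w 2323.0 F [-0.1  1.2  0.7] T [ 0.028 -0.043  0.032] yaw 56.36 grip 0.05 z 0.2147
block top 732 [0.0378 0.0398 0.0419]
(-0.25176239013671875, -60.084693908691406) 59.678367614746094 45.18813705444336 89.45695495605469
fence [-0.104  -0.0904]
```

View pics/h_top.png

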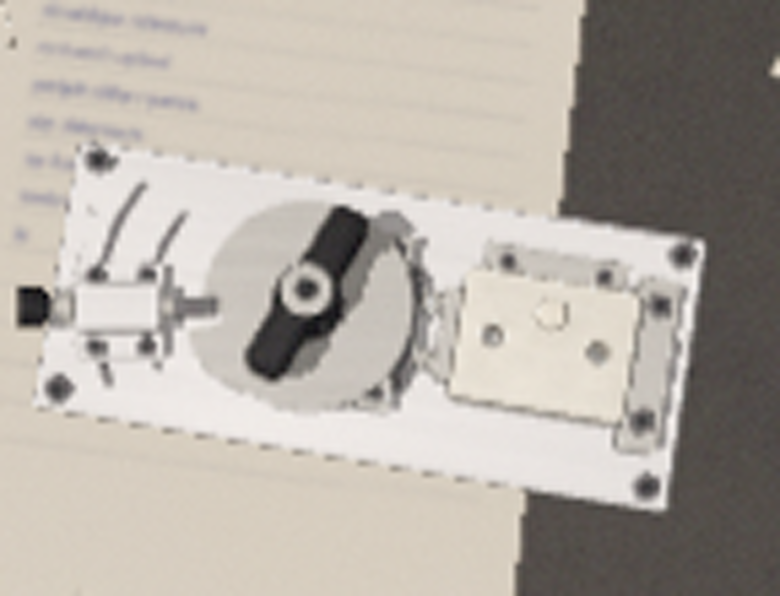

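The picture shows the roller at (210,305) sitting inside the cam rim. The block at (545,340) is against the fence (645,350) and the far rail (555,265), with the pad touching at (445,330). I'll hand in.

```bash
python3 -c "
from cell import arm
print(arm.finish_job())"
```

```text
the job is handed in; nothing more can be done
None
```

The die block is clamped in the nest and the plunger has dropped into the cam notch. I handed the job in after about 20 s of robot time.

**What I did:** I picked up the aluminium block, not the pink one, and set it in the nest. I slid it against the far rail until it stopped at about 11 N. Then I gripped the knob bar and turned it about 49° clockwise, in small steps near the drop, until the plunger was in and the torque began to rise.

**Last checks, from the top camera:**
- **Block:** its centre is at x -0.3 mm, y -60.1 mm in the base frame, square within about 0.5° (0.01 rad). Its top is at 39.8 mm, so it lies flat.
- **Plunger:** its pull knob moved in about 3 pixels, roughly 5.4 to 6 mm. It stayed there after I let go and in the last picture.
- **Gripper:** it was clear of everything.

**What went wrong or could not be checked:**
- One grasp attempt missed the block and pressed on its top with about 23 N while it was still on the table. I regrasped lower.
- The side camera read about 2 to 3 mm off the top camera along the clamp. I corrected for that when placing the block.
- I could not measure the pad force directly. The estimated knob angle, about 1.44 rad against 1.15 rad at first contact, and the visible contact suggest it is pressing.
- I did not re-measure the bystanders; no contact with them showed at any point.

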